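# Seal the storage canisters in order

### The arm

A 7-joint arm with a two-finger parallel gripper is mounted at the origin on the work surface. World frame = base frame: x ahead of the robot, y to its left, z up, the work surface at z = 0. Lengths are in mm, angles in degrees, forces in N, time in s.
With the tool pointing down it reaches from about 425 to 925 mm from the base axis. Payload 6.8 kg.
Tool frame: the origin (TCP) lies midway between the tips of the shut fingers; the grasp point (between the pads) lies 19 mm behind it; z points along the fingers, y is the direction in which the jaws open and shut (so a half turn about z gives the same grasp; the last joint's range is limited). The gripper opens to 88 mm and grips with 3 to 60 N. Pads are 20 mm wide; open, the fingers measure 115 mm over their backs; the gripper's body (75 mm by 178 mm) begins 61 mm behind the grasp point.
Start: joints at [64.108, 27.33, 1.283, 89.118, -0.659, 63.558, -4.761], TCP at [227.531, -635.514, 199.464] pointing down, gripper open.
Joint ranges: [-169.35, 169.35], [-19.33, 120.38], [-80.79, 83.38], [13.8, 139.57], [-78.32, 258.32], [9.67, 109.79], [-169.56, 169.56]. Speed limits (degrees/s): [136.94, 136.94, 180, 180, 180, 180, 180].

### API

Orientations are given as a 3x3 rotation matrix whose columns are the frame's x, y, z axes.
In Python, from plant import * gives the robot as it stands.
- The arm moves only by the tool play_rows, never from a script. Its argument "targets" is a list that holds one entry, the list of rows, each a list of 5 numbers: the shift along the tool's x, y, z in m, then the turn about the tool's z in degrees, then the closure, from 0 (fully open) to 1 (shut). A call has 1 to 12 rows; each row shifts and turns the commanded pose from where the row before left it, along the tool's axes as they then stand; what a row does not reach is not made up. A row lasts 1/10 s, in which the tool goes at most 50 mm and 8.59 degrees, less where a joint would pass 70% of its speed; a pose out of reach is approached as far as the arm can. A call with a gripper value outside its range is refused whole. The fingers move at their own pace and stop on an object; "newtons" is the grip in N (left out, the last holds). Time passes only in rows, so rows that do not move let the fingers close. It gives the time, the measured TCP pose, the force and the opening at its end, in the units of the state.
- observe(): the state, without advancing time (a new reading comes with each control period).
- read_camera(name): name is "side" or "top"; returns a dict with "img" (420x560x3 uint8, red, green, blue), "fx", "fy", "cx", "cy" (pixels), "R" (3x3) and "t" (3): a world point X has camera coordinates R X + t. Camera axes: x right, y down, z forward; pixel columns grow to the right and rows downward; lengths in mm; the calibration is good to about 2 mm. A picture is of the moment at which its call begins. There is no depth.
- close_job(): hands the job in, once; it reports no verdict.
The state is a dict: "time_s": time; "qpos": joint angles; "joint_vel": joint speeds; "joint_efforts": joint torques, N m; "position": TCP position; "tcp_rot": TCP orientation; "wrist_force": force on the tool from outside, world axes, zero at the start; "wrist_torque": the same for the moment, N m; "width": finger opening in mm.
Only numpy, scipy, OpenCV 4.12 (cv2) and the standard library are available. Lean on these libraries where they do the work, as an engineer would, in place of code of your own. Each camera call takes 0.05 s, during which the arm holds its last target.

### The job

Seal the three cream storage canisters by pressing the round button on each lid gently all the way down with a fingertip: first the tallest canister, then the middle-height one, then the lowest. Only press: do not lift, tip or push the canisters out of place, and leave the mug, the jar and the spoon where they are.

Things in the scene. Friction and masses are not known exactly. Their poses are not given: they have to be found in the camera images.
- tall_button_top (a point): centre of the flat top face of the grey round rubber-capped push button (40 mm across) in the middle of the lid of the tall canister; it goes down with the button and its cap. The canister is a loose square cream storage canister, 90 x 90 mm, 180 mm high to the top of its white lid, standing upright on the counter; point z is up, x and y lie along the canister's sides
- tall_button (a joint): travel of that button: 0 = popped up (its top 20 mm above the lid), 0.012 m = right down at its stop (its top 8 mm above the lid). It resists with about 4 N all the way, is not sprung back and stays where it is left; its rubber cap gives about 1 mm per 3 N (up to 6 mm) under the finger, so the finger goes 1 to 2 mm farther than the button; the starting value is 0 to 2 mm
- tall_lid (a point): centre of the top of the tall canister's white lid, 180 mm above the canister's foot; z is up
- middle_button_top (a point): centre of the flat top face of the grey round rubber-capped push button (40 mm across) in the middle of the lid of the middle canister; it goes down with the button and its cap. The canister is a loose square cream storage canister, 90 x 90 mm, 140 mm high to the top of its white lid, standing upright on the counter; point z is up, x and y lie along the canister's sides
- middle_button (a joint): travel of that button: 0 = popped up (its top 20 mm above the lid), 0.012 m = right down at its stop (its top 8 mm above the lid). It resists with about 4 N all the way, is not sprung back and stays where it is left; its rubber cap gives about 1 mm per 3 N (up to 6 mm) under the finger, so the finger goes 1 to 2 mm farther than the button; the starting value is 0 to 2 mm
- middle_lid (a point): centre of the top of the middle canister's white lid, 140 mm above the canister's foot; z is up
- low_button_top (a point): centre of the flat top face of the grey round rubber-capped push button (40 mm across) in the middle of the lid of the low canister; it goes down with the button and its cap. The canister is a loose square cream storage canister, 90 x 90 mm, 100 mm high to the top of its white lid, standing upright on the counter; point z is up, x and y lie along the canister's sides
- low_button (a joint): travel of that button: 0 = popped up (its top 20 mm above the lid), 0.012 m = right down at its stop (its top 8 mm above the lid). It resists with about 4 N all the way, is not sprung back and stays where it is left; its rubber cap gives about 1 mm per 3 N (up to 6 mm) under the finger, so the finger goes 1 to 2 mm farther than the button; the starting value is 0 to 2 mm
- low_lid (a point): centre of the top of the low canister's white lid, 100 mm above the canister's foot; z is up
- mug: bystander: white mug, 80 mm wide, 90 mm high, with a handle; origin at the centre of its underside, z up
- jam_jar: bystander: amber jar with a steel lid, 66 mm wide, 85 mm high; origin at the centre of its underside, z up
- scoop: bystander: wooden-handled spoon lying on the counter on the robot's side of the canisters; origin at the underside near its middle, x along it
- tall_canister: the tall canister itself; origin at the centre of its underside, z up
- middle_canister: the middle canister itself; origin at the centre of its underside, z up
- low_canister: the low canister itself; origin at the centre of its underside, z up

How it is judged (in metres and radians):
On the way, in this order (a step that is already met when the one before it is completed fails the run):
1. the button of the tall canister is pressed down (value of joint tall_button above 0.009 m), for 0.1 s.
2. the button of the middle canister is pressed down (value of joint middle_button above 0.009 m), for 0.1 s.
3. the button of the low canister is pressed down (value of joint low_button above 0.009 m), for 0.1 s.
At the end, for the whole second after the job is handed in: all three buttons are down by more than 9 of their 12 mm, pressed in the order tall, middle, low; every canister stands upright (within 0.1 rad) and at rest, and the canisters, mug, jar and spoon are within 30 mm of where they began (value of joint each of tall_button, middle_button, low_button above 0.009 m and distance of each of tall_lid, middle_lid, low_lid, mug, jam_jar, scoop from where it was at the start of the episode below 0.03 m and angle between each of tall_lid, middle_lid, low_lid's own z axis and vertical below 0.1 rad and linear speed of each of tall_canister, middle_canister, low_canister below 0.01 m/s); the robot touches nothing.
It fails at once if a canister is lifted by more than 15 mm (height (world z) of tall_lid above 0.195 m or height (world z) of middle_lid above 0.155 m or height (world z) of low_lid above 0.115 m).
It fails at once if a canister is tipped by more than 0.25 rad (angle between any of tall_lid, middle_lid, low_lid's own z axis and vertical above 0.25 rad).
It fails at once if a canister is shoved by more than 30 mm (distance of any of tall_lid, middle_lid, low_lid from where it was at the start of the episode above 0.03 m).
It fails at once if a canister or its button is pressed harder than 30 N (contact force between any of the fingers, the arm and tall_canister above 30 N or contact force between any of the fingers, the arm and middle_canister above 30 N or contact force between any of the fingers, the arm and low_canister above 30 N).
It fails at once if the mug, jar or spoon is moved by more than 30 mm (distance of any of mug, jam_jar, scoop from where it was at the start of the episode above 0.03 m).
It also fails if it takes over 48 s, if anything falls off the work surface, if the arm or the gripper's body presses on something with over 40 N, if the wrist force passes 120 N, or if a joint passes its speed limit or range.

## Working session

There is one attempt and no reset: what is moved stays moved. The work goes in short steps, Python scripts to look and compute and a tool call to move; the robot and the scene stay as the last step left them, time stands still between calls to the robot, and variables do not carry over. Pictures are saved under pics/ and viewed, and the job is handed in when it is done.

Besides the shell and the picture viewer there is one more tool, called in YAML: its name, and indented under it one key for each argument. play_rows: Moves the arm, as the interface text tells. Its arguments: {"type":"object","properties":{"targets":{"type":"array"},"newtons":{"type":"number"}},"required":["targets"]}

```bash
mkdir -p pics; ls; python3 - <<'E'
from plant import *
import cv2,pickle,numpy as np
o=observe()
for k,v in o.items(): print(k,np.round(v,3).tolist())
d={}
for n in("side","top"):
    c=read_camera(n); d[n]=c; cv2.imwrite(f"pics/{n}0.png",c["img"][:,:,::-1])
    print(n,c["fx"],c["fy"],c["cx"],c["cy"],np.round(c["R"],3).tolist(),np.round(c["t"],1))
pickle.dump(d,open("c0.pkl","wb"))
E
```

```text
pics
time_s 0.0
qpos [64.109, 27.375, 1.282, 89.178, -0.658, 63.559, -4.763]
joint_vel [0.035, 0.008, 0.037, 0.054, 0.012, 0.005, 0.023]
joint_efforts [-0.0, -58.285, 1.534, -27.26, -0.054, 0.017, 0.0]
position [227.247, -634.91, 198.499]
tcp_rot [[0.941, 0.337, -0.001], [0.337, -0.941, 0.002], [-0.0, -0.002, -1.0]]
wrist_force [0.362, 0.183, -0.632]
wrist_torque [-0.036, 0.002, 0.032]
width 88.231
side 527.6827946634527 527.6827946634527 276.9575077903037 207.01697925060208 [[-0.817, -0.577, -0.01], [-0.429, 0.619, -0.658], [0.386, -0.533, -0.753]] [472.5 347.4 857.5]
top 426.33753415325066 426.33753415325066 276.51317608004456 205.90184647241256 [[-0.018, -0.999, 0.033], [-0.987, 0.012, -0.161], [0.161, -0.036, -0.986]] [ -6.2 578.  860.9]
```

View pics/side0.png

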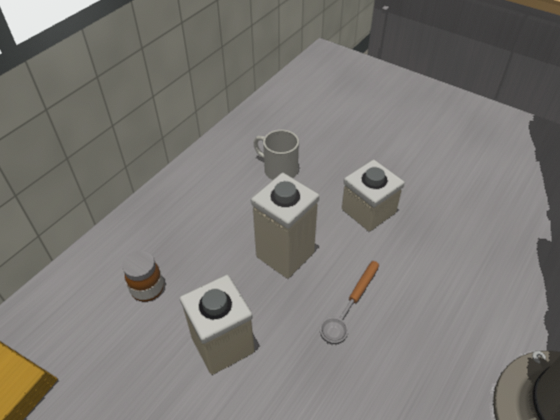

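View pics/top0.png

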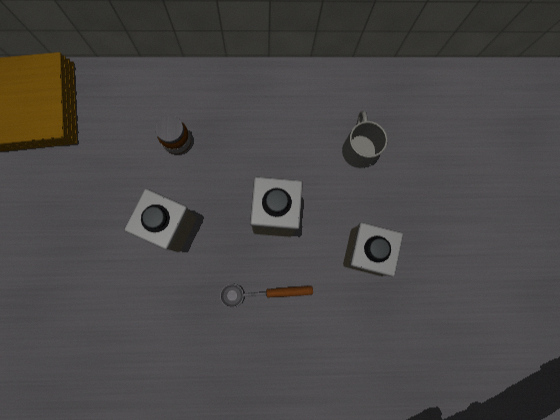

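Side view: tall button at about (286,193), middle at (215,303), low at (375,178). In the top view they are at (277,202), (154,218) and (377,249). The arm is not in view. I'll segment the buttons and triangulate.

```bash
cat > h.py <<'E'
import cv2,pickle,numpy as np
def ray(c,p):
    d=c["R"].T@np.array([(p[0]-c["cx"])/c["fx"],(p[1]-c["cy"])/c["fy"],1.]); return -c["R"].T@c["t"],d/np.linalg.norm(d)
def tri(cs,ps):
    A=np.zeros((3,3));b=np.zeros(3);L=[]
    for c,p in zip(cs,ps):
        o,d=ray(c,p);P=np.eye(3)-np.outer(d,d);A+=P;b+=P@o;L.append((P,o))
    X=np.linalg.solve(A,b); return X,[round(float(np.linalg.norm(P@(X-o))),2) for P,o in L]
def proj(c,X):
    v=c["R"]@np.asarray(X,float)+c["t"]; return np.array([c["fx"]*v[0]/v[2]+c["cx"],c["fy"]*v[1]/v[2]+c["cy"]])
def plane(c,p,z):
    o,d=ray(c,p); return o+d*(z-o[2])/d[2]
E
python3 - <<'E'
from h import *
d=pickle.load(open("c0.pkl","rb"))
P={"side":[(286,193),(215,303),(375,178)],"top":[(277,202),(154,218),(377,249)]}
for n in P:
    g=cv2.cvtColor(d[n]["img"],cv2.COLOR_RGB2GRAY)
    out=[]
    for (x,y) in P[n]:
        c=g[y-25:y+25,x-25:x+25]; out.append(cv2.resize(cv2.convertScaleAbs(c,alpha=1.5),(260,260),interpolation=cv2.INTER_NEAREST))
        print(n,g[y-18:y+19:3,x].tolist(), g[y,x-18:x+19:3].tolist())
    cv2.imwrite(f"pics/z_{n}.png",np.hstack(out))
a=cv2.imread("pics/z_side.png");b=cv2.imread("pics/z_top.png");cv2.imwrite("pics/z.png",np.vstack([a,b]))
E
```

```text
side [177, 189, 140, 104, 105, 105, 106, 103, 67, 66, 46, 190, 190] [190, 94, 61, 102, 106, 105, 106, 106, 106, 68, 53, 190, 190]
side [193, 164, 104, 104, 104, 105, 106, 108, 101, 55, 44, 50, 196] [195, 36, 97, 106, 106, 107, 106, 108, 106, 89, 42, 39, 194]
side [159, 191, 170, 102, 104, 103, 104, 66, 60, 41, 192, 191, 191] [189, 181, 42, 61, 86, 107, 104, 105, 101, 54, 149, 192, 192]
top [133, 99, 51, 63, 67, 72, 70, 73, 75, 34, 19, 117, 138] [138, 20, 18, 72, 70, 72, 70, 69, 67, 63, 15, 131, 131]
top [131, 132, 20, 67, 65, 72, 72, 73, 76, 35, 19, 127, 139] [132, 134, 27, 66, 67, 70, 72, 76, 74, 27, 3, 33, 137]
top [128, 128, 13, 58, 61, 64, 64, 63, 66, 29, 9, 128, 129] [131, 131, 10, 18, 69, 69, 64, 60, 60, 59, 38, 125, 124]
```

View pics/z.png

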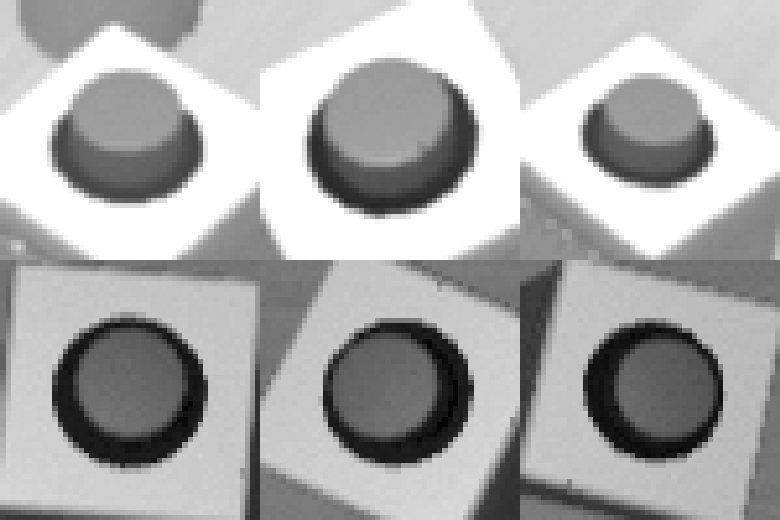

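The zoomed view shows the lighter top discs clearly against the dark collars. I'll threshold them and fit ellipses.

```bash
cat > det.py <<'E'
from h import *
R={"side":(85,130),"top":(50,95)}
P0={"side":[(284,189),(213,299),(374,174)],"top":[(276,201),(154,218),(379,249)]}
def disc(c,n,p,rng=None):
    g=cv2.cvtColor(c["img"],cv2.COLOR_RGB2GRAY); x,y=map(int,p); r=17
    m=cv2.inRange(g,*(rng or R[n])); w=np.zeros_like(m); cv2.circle(w,(x,y),r,255,-1); m&=w
    m=cv2.morphologyEx(m,cv2.MORPH_OPEN,cv2.getStructuringElement(cv2.MORPH_ELLIPSE,(5,5)))
    k,l,s,ce=cv2.connectedComponentsWithStats(m)
    i=l[y,x] or 1+np.argmax(s[1:,4]); m=(l==i).astype(np.uint8)
    cn=max(cv2.findContours(m,0,1)[0],key=cv2.contourArea)
    return cv2.fitEllipse(cv2.convexHull(cn)),s[i],ce[i]
E
python3 - <<'E'
from det import *
d=pickle.load(open("c0.pkl","rb"))
res=[]
for i,n in enumerate(["tall","middle","low"]):
    ps=[]
    for k in("side","top"):
        e,s,ce=disc(d[k],k,P0[k][i]); ps.append(ce); print(n,k,np.round(e[0],1),np.round(e[1],1),s.tolist(),np.round(ce,1))
    X,r=tri([d["side"],d["top"]],ps); print(n,np.round(X,1),r, 'plane', [np.round(plane(d[k],p,h),1)[:2].tolist() for k,p,h in zip(("side","top"),ps,[[200,160,120][i]]*2)]);res.append(X)
# lid centre of canister via white mask, yaw
for k in("top","side"):
    g=cv2.cvtColor(d[k]["img"],cv2.COLOR_RGB2GRAY); m=cv2.inRange(g,{"top":112,"side":170}[k],255)
    cs,_=cv2.findContours(m,0,1)
    for c in cs:
        if cv2.contourArea(c)>800:
            q=cv2.approxPolyDP(cv2.convexHull(c),6,True)[:,0]; print(k,cv2.contourArea(c),q.tolist())
E
```

```text
tall side [284.8 189. ] [15.5 21.1] [275, 181, 21, 16, 262] [284.8 189. ]
tall top [276.4 200.3] [19.9 20.5] [267, 190, 20, 21, 328] [276.5 200.3]
tall [564.   -9.  199.9] [1.18, 1.18] plane [[565.1, -8.6], [562.9, -9.5]]
middle side [213.9 299. ] [20.2 23.9] [203, 289, 23, 21, 385] [213.9 299. ]
middle top [152.5 216.8] [19.2 20. ] [143, 207, 20, 20, 310] [152.4 216.9]
middle [542.9 218.1 158.7] [1.02, 1.02] plane [[543.3, 219.0], [541.8, 217.3]]
low side [375.  173.6] [12.8 18.3] [366, 167, 19, 14, 195] [374.9 173.6]
low top [379.2 248.2] [18.  18.5] [371, 240, 18, 18, 266] [379.3 248.3]
low [ 481.4 -210.1  119.1] [1.41, 1.41] plane [[482.4, -208.6], [480.1, -210.4]]
top 1725.0 [[361, 224], [401, 234], [393, 274], [352, 263]]
top 1960.5 [[145, 190], [184, 207], [165, 247], [125, 229]]
top 2066.0 [[256, 178], [300, 182], [297, 227], [251, 223]]
side 2434.5 [[227, 275], [250, 314], [202, 338], [181, 296]]
side 1630.0 [[281, 174], [317, 194], [289, 221], [252, 199]]
side 1211.5 [[373, 160], [403, 181], [375, 201], [345, 178]]
side 2177.5 [[98, 0], [18, 43], [0, 6]]
```

play_rows:
  targets:
    - [[0, 0, -0.03, 0, 1], [0, 0, -0.03, 0, 1], [0.035, -0.0315, 0, 0, 1], [0.035, -0.0315, 0, 0, 1], [0.035, -0.0315, 0, 0, 1], [0.035, -0.0315, 0, 0, 1], [0.035, -0.0315, 0, 0, 1], [0.035, -0.0315, 0, 0, 1], [0.035, -0.0315, 0, 0, 1], [0.035, -0.0315, 0, 0, 1]]
  newtons: 20

```text
time_s: 1.1
position: [406.5, -302.0, 259.3]
tcp_rot: [[0.942, 0.337, -0.0], [0.337, -0.942, -0.0], [-0.0, -0.0, -1.0]]
wrist_force: [0.6, -0.1, 0.7]
width: 11.7
```

play_rows:
  targets:
    - [[0.0345, -0.031, 0, 0, 1], [0.0345, -0.031, 0, 0, 1], [0.0345, -0.031, 0, 0, 1], [0.0345, -0.031, 0, 0, 1], [0.0345, -0.031, 0, 0, 1], [0.0345, -0.031, 0, 0, 1], [0.0, 0, 0, 0, 1], [0.0, 0, 0, 0, 1], [0.0, 0, 0, 0, 1]]

```text
time_s: 2.0
position: [537.7, -60.6, 259.1]
tcp_rot: [[0.942, 0.335, -0.001], [0.335, -0.942, -0.001], [-0.001, 0.0, -1.0]]
wrist_force: [-0.3, -1.6, -0.3]
width: 0.3
```

```bash
cat > go.py <<'E'
import sys,numpy as np
from plant import *
T={"tall":[564,-9,199.9],"middle":[542.6,218.1,158.7],"low":[481.3,-209.7,119.1]}[sys.argv[1]]
ps=[];fs=[]
o=observe();p=np.array(o["position"]);R=np.array(o["tcp_rot"])
print("pos",p.round(1),"width",round(o["width"],1),"F",np.round(o["wrist_force"],2),"tool delta mm to top",(R.T@(np.array(T)-p)).round(1),o["time_s"])
E
python3 go.py tall
```

```text
pos [537.7 -60.6 259.1] width 0.3 F [-0.33 -1.59 -0.32] tool delta mm to top [ 42.1 -39.8  59.1] 2.0
```

Move over the button and down to about 12 mm above it.

play_rows:
  targets:
    - [[0.021, -0.02, 0, 0, 1], [0.021, -0.02, 0, 0, 1], [0, 0, 0.016, 0, 1], [0, 0, 0.016, 0, 1], [0, 0, 0.015, 0, 1], [0, 0, 0, 0, 1], [0, 0, 0, 0, 1], [0, 0, 0, 0, 1]]

```text
time_s: 2.8
position: [564.9, -8.0, 213.4]
tcp_rot: [[0.942, 0.336, 0.001], [0.336, -0.942, -0.0], [0.001, 0.001, -1.0]]
wrist_force: [-0.5, 0.2, 0.2]
width: 0.7
```

```bash
python3 go.py tall; python3 - <<'E'
from plant import *
import cv2,numpy as np
a=[]
for n in("side","top"):
    c=read_camera(n);a.append(c["img"][:,:,::-1])
cr=np.hstack([cv2.resize(a[0][120:260,215:355],(400,400)),cv2.resize(a[1][130:270,207:347],(400,400))])
cv2.imwrite("pics/a1.png",cr)
E
```

```text
pos [564.9  -8.  213.4] width 0.7 F [-0.48  0.16  0.2 ] tool delta mm to top [-1.2  0.7 13.5] 2.8
```

View pics/a1.png

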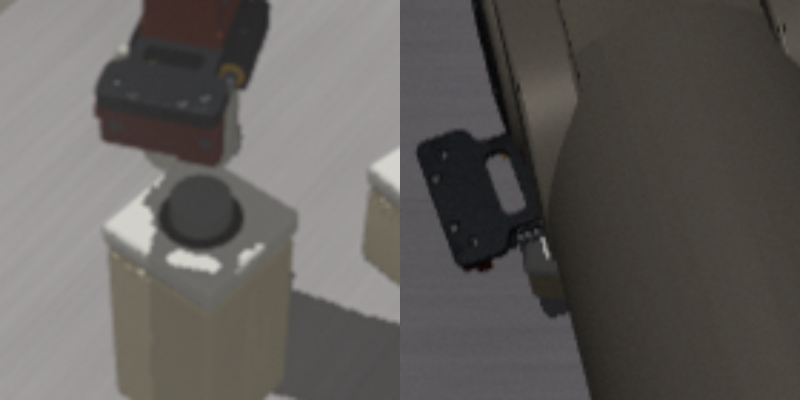

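The side crop shows the gripper up and to the left of the button, and no fingertip is visible at it. I'll project the TCP into the full picture to check.

```bash
python3 - <<'E'
from plant import *
from h import *
c=read_camera("side");im=c["img"][:,:,::-1].copy()
o=observe();p=np.array(o["position"]);R=np.array(o["tcp_rot"])
print("cam",-c["R"].T@c["t"])
for k in (0,-19,-80,-150):
    print(k,proj(c,p+R[:,2]*k))
for q in (p,p-R[:,2]*80): cv2.drawMarker(im,tuple(int(round(v)) for v in proj(c,q)),(0,255,0),cv2.MARKER_CROSS,6,1)
cv2.imwrite("pics/a2.png",cv2.resize(im[60:280,150:440],None,fx=2.7,fy=2.7,interpolation=cv2.INTER_NEAREST))
E
```

```text
cam [203.69673577 514.76802916 879.11083869]
0 [284.53895411 184.22193171]
-19 [284.55512958 176.57439708]
-80 [284.61070571 150.29878992]
-150 [284.6822897  116.45489303]
```

View pics/a2.png

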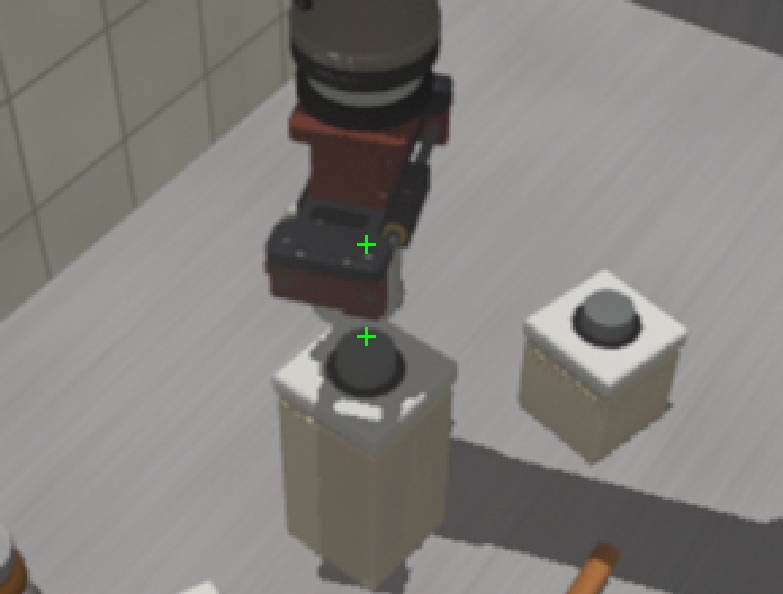

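The TCP projects to (284.5,184), just over the disc, but the visible grey finger metal seems to end near row 178. I'll raise the contrast.

```bash
python3 - <<'E'
from plant import *
from h import *
c=read_camera("side");im=c["img"][:,:,::-1].copy()
cr=im[140:220,235:335].astype(float); cr=(np.clip(cr/200,0,1)**0.5*255).astype(np.uint8)
cv2.imwrite("pics/a3.png",cv2.resize(cr,(750,600),interpolation=cv2.INTER_NEAREST))
E
```

```text
(no output)
```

View pics/a3.png

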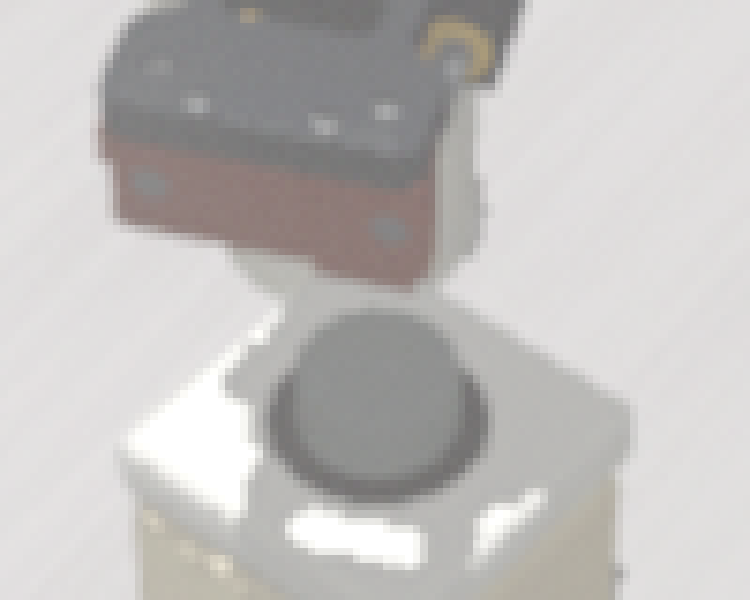

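The red finger block hides part of the tip, and the tip may be somewhat above or behind its projection. I'll go down in small steps and watch the force.

play_rows:
  targets:
    - [[-0.0012, 0.0007, 0.003, 0, 1], [0, 0, 0.003, 0, 1], [0, 0, 0.003, 0, 1], [0, 0, 0.0, 0, 1], [0, 0, 0.0, 0, 1], [0, 0, 0.0, 0, 1]]

```text
time_s: 3.6
position: [563.7, -8.2, 203.5]
tcp_rot: [[0.941, 0.337, 0.0], [0.337, -0.941, 0.0], [0.0, 0.0, -1.0]]
wrist_force: [-1.1, -0.8, -0.7]
width: 0.9
```

```bash
python3 go.py tall; cat > zoom.py <<'E'
import sys
from plant import *
from h import *
x,y=int(sys.argv[1]),int(sys.argv[2])
c=read_camera("side");im=c["img"][:,:,::-1].copy()
cr=im[y-40:y+40,x-50:x+50].astype(float); cr=(np.clip(cr/200,0,1)**0.6*255).astype(np.uint8)
cv2.imwrite(sys.argv[3],cv2.resize(cr,(750,600),interpolation=cv2.INTER_NEAREST))
o=observe();p=np.array(o["position"]);print("tcp px",proj(c,p), "in crop",(proj(c,p)-[x-50,y-40])*7.5)
E
python3 zoom.py 285 180 pics/a4.png
```

```text
pos [563.7  -8.2 203.5] width 0.9 F [-1.09 -0.81 -0.75] tool delta mm to top [0.  0.9 3.6] 3.6
tcp px [285.36886095 188.0492351 ] in crop [377.76645712 360.36926323]
```

View pics/a4.png

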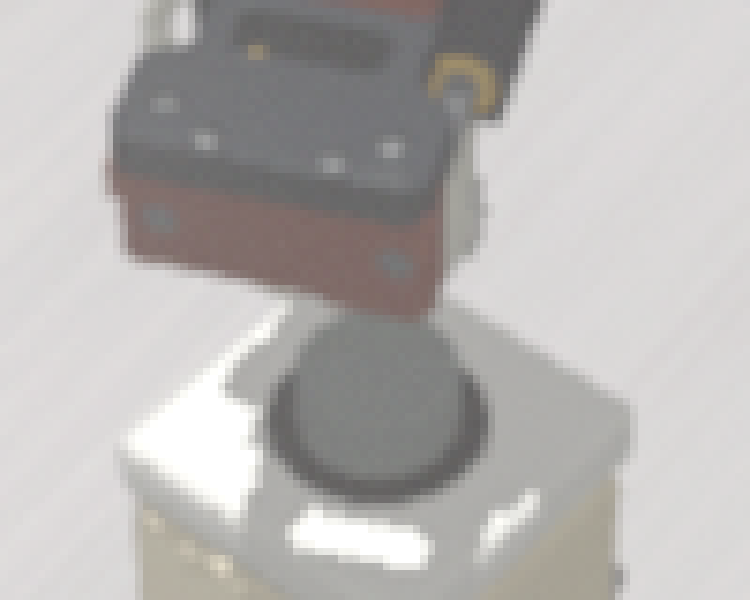

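The red block is the near end of the wide gripper body, which hides the fingers from this camera. I'll back up and turn the tool 90° so the fingers can be seen.

play_rows:
  targets:
    - [[0, 0, -0.01, 8.5, 1], [0, 0, -0.01, 8.5, 1], [0, 0, 0, 8.5, 1], [0, 0, 0, 8.5, 1], [0, 0, 0, 8.5, 1], [0, 0, 0.0, 8.5, 1], [0, 0, 0, 8.5, 1], [0, 0, 0, 8.5, 1], [0, 0, 0, 0, 1], [0, 0, 0.0, 0, 1]]

```text
time_s: 4.65
position: [563.7, -8.1, 223.6]
tcp_rot: [[0.668, -0.744, 0.0], [-0.744, -0.668, -0.0], [0.0, -0.0, -1.0]]
wrist_force: [-1.2, 0.2, 0.4]
width: 0.4
```

```bash
python3 go.py tall; python3 -c "
from plant import *
print(observe()['qpos'])"
python3 zoom.py 285 170 pics/a5.png
```

```text
pos [563.7  -8.1 223.6] width 0.4 F [-1.18  0.18  0.4 ] tool delta mm to top [ 0.9  0.4 23.7] 4.65
[   3.85017903   16.13240999  -11.42367853  102.42892629    3.58552513
   61.7744404  -146.8937865 ]
tcp px [285.3853522  180.16498004] in crop [377.89014149 376.23735034]
```

View pics/a5.png

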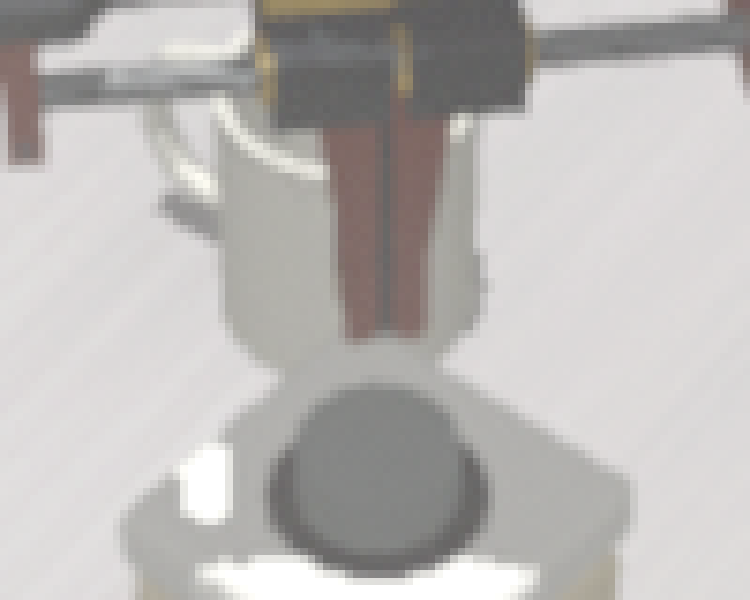

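Now both fingers show: their tips are at about (286,175) in the image. The TCP projects to (285,180), so the true tip looks higher or farther from the camera than the reading says. I'll descend stepwise and use contact to settle it.

play_rows:
  targets:
    - [[0.0005, 0, 0.006, 0, 1], [0, 0, 0.006, 0, 1], [0, 0, 0.006, 0, 1], [0, 0, 0.002, 0, 1], [0, 0, 0.0, 0, 1], [0, 0, 0.0, 0, 1]]

```text
time_s: 5.3
position: [564.0, -8.6, 203.5]
tcp_rot: [[0.665, -0.747, 0.0], [-0.747, -0.665, 0.0], [0.0, -0.0, -1.0]]
wrist_force: [-0.5, -0.2, 0.4]
width: 0.1
```

```bash
python3 go.py tall; 
python3 zoom.py 285 180 pics/a6.png
```

```text
pos [564.   -8.6 203.5] width 0.1 F [-0.47 -0.25  0.39] tool delta mm to top [0.3 0.3 3.6] 5.3
tcp px [285.28798528 187.81266205] in crop [377.15988959 358.59496539]
```

View pics/a6.png

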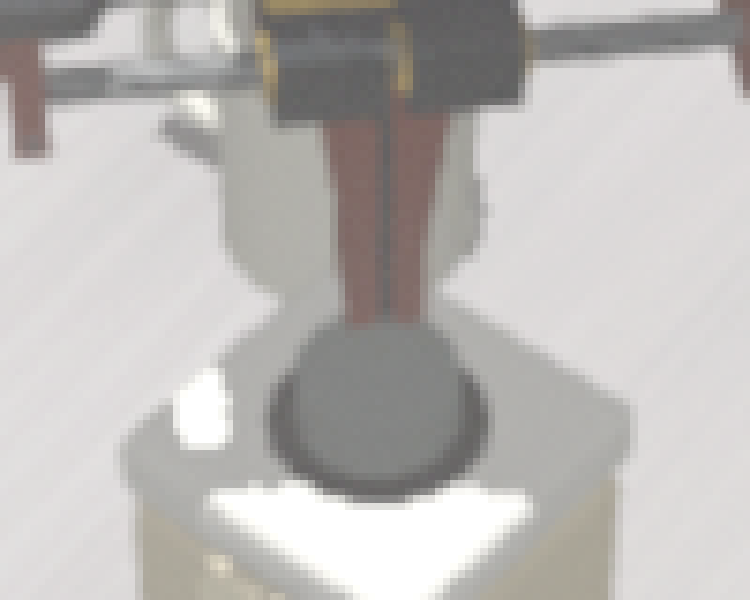

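play_rows:
  targets:
    - [[0, 0, 0.003, 0, 1], [0, 0, 0.002, 0, 1], [0, 0, 0.001, 0, 1], [0, 0, 0.001, 0, 1], [0, 0, 0.0, 0, 1]]

```text
time_s: 5.85
position: [563.8, -8.6, 196.3]
tcp_rot: [[0.665, -0.747, -0.0], [-0.747, -0.665, -0.0], [-0.0, 0.0, -1.0]]
wrist_force: [0.1, 0.3, 0.5]
width: 0.7
```

```bash
python3 go.py tall; 
python3 zoom.py 285 180 pics/a7.png
```

```text
pos [563.8  -8.6 196.3] width 0.7 F [0.05 0.35 0.53] tool delta mm to top [ 0.4  0.1 -3.6] 5.85
tcp px [285.3931701  190.62469054] in crop [377.94877573 379.68517908]
```

View pics/a7.png

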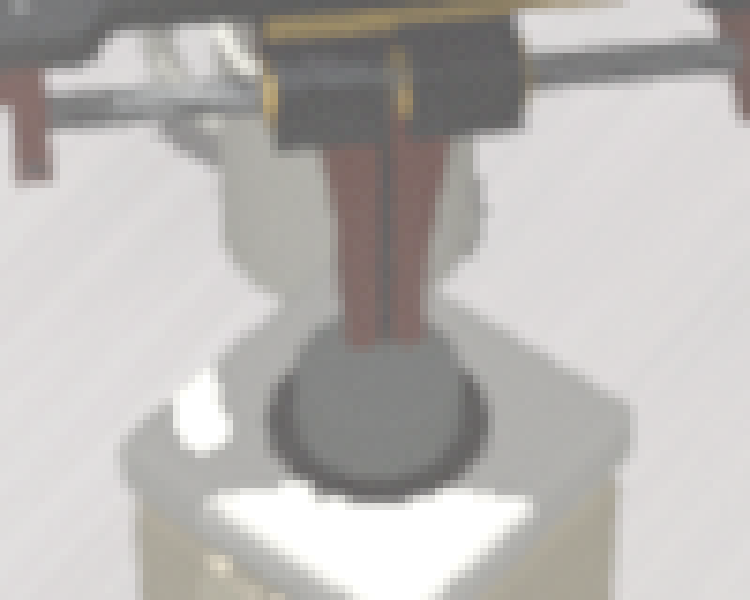

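No contact at 3.6 mm below the measured button height, and the tip is still visibly above the disc. The real tip must be higher than the reading, so I'll continue in fine steps.

play_rows:
  targets:
    - [[0, 0, 0.001, 0, 1], [0, 0, 0.001, 0, 1], [0, 0, 0.001, 0, 1], [0, 0, 0.001, 0, 1], [0, 0, 0.001, 0, 1], [0, 0, 0.0, 0, 1]]

```text
time_s: 6.5
position: [563.8, -8.6, 191.3]
tcp_rot: [[0.665, -0.747, -0.0], [-0.747, -0.665, -0.0], [-0.0, 0.0, -1.0]]
wrist_force: [-0.1, 0.1, 0.0]
width: 1.0
```

```bash
python3 go.py tall; 
python3 zoom.py 285 180 pics/a8.png
```

```text
pos [563.8  -8.6 191.3] width 1.0 F [-0.06  0.08  0.02] tool delta mm to top [ 0.4  0.1 -8.6] 6.5
tcp px [285.40126127 192.57963955] in crop [378.00945953 394.34729659]
```

View pics/a8.png

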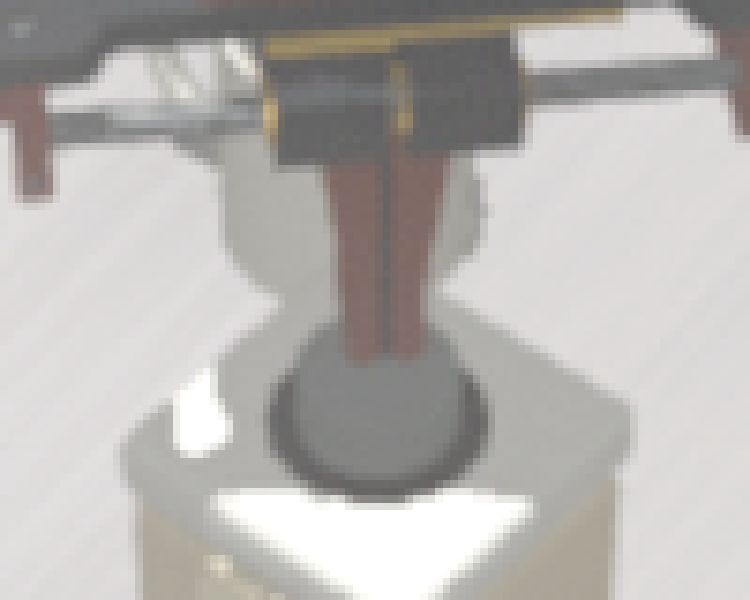

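play_rows:
  targets:
    - [[0, 0, 0.001, 0, 1], [0, 0, 0.001, 0, 1], [0, 0, 0.001, 0, 1], [0, 0, 0.001, 0, 1], [0, 0, 0.0, 0, 1]]

```text
time_s: 7.05
position: [563.8, -8.6, 187.2]
tcp_rot: [[0.665, -0.747, -0.0], [-0.747, -0.665, -0.0], [-0.0, 0.0, -1.0]]
wrist_force: [-0.8, -0.9, 0.3]
width: 0.9
```

play_rows:
  targets:
    - [[0, 0, 0.001, 0, 1], [0, 0, 0.001, 0, 1], [0, 0, 0.001, 0, 1], [0, 0, 0.0, 0, 1]]

```text
time_s: 7.45
position: [563.8, -8.7, 184.3]
tcp_rot: [[0.665, -0.747, -0.0], [-0.747, -0.665, -0.0], [-0.0, 0.0, -1.0]]
wrist_force: [0.7, 0.7, 0.1]
width: 0.4
```

```bash
python3 go.py tall; 
python3 zoom.py 285 180 pics/a9.png
```

```text
pos [563.8  -8.7 184.3] width 0.4 F [0.69 0.7  0.06] tool delta mm to top [  0.4   0.1 -15.6] 7.45
tcp px [285.41878065 195.2468142 ] in crop [378.14085484 414.3511065 ]
```

View pics/a9.png

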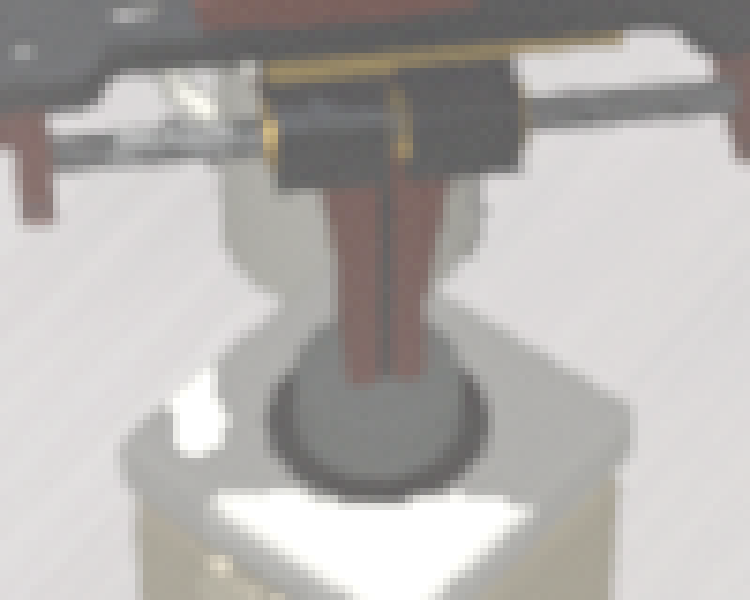

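play_rows:
  targets:
    - [[0, 0, 0.001, 0, 1], [0, 0, 0.001, 0, 1], [0, 0, 0.0, 0, 1]]

```text
time_s: 7.8
position: [563.8, -8.6, 182.3]
tcp_rot: [[0.665, -0.747, -0.0], [-0.747, -0.665, -0.0], [-0.0, 0.0, -1.0]]
wrist_force: [0.0, -1.0, -0.3]
width: 0.4
```

play_rows:
  targets:
    - [[0, 0, 0.001, 0, 1], [0, 0, 0.001, 0, 1], [0, 0, 0.0, 0, 1]]

```text
time_s: 8.1
position: [563.8, -8.7, 180.3]
tcp_rot: [[0.665, -0.747, -0.0], [-0.747, -0.665, -0.0], [-0.0, 0.0, -1.0]]
wrist_force: [0.1, 1.3, 0.4]
width: 0.4
```

play_rows:
  targets:
    - [[0, 0, 0.001, 0, 1], [0, 0, 0.001, 0, 1], [0, 0, 0.0, 0, 1]]

```text
time_s: 8.4
position: [563.8, -8.6, 178.3]
tcp_rot: [[0.665, -0.747, -0.0], [-0.747, -0.665, -0.0], [-0.0, 0.0, -1.0]]
wrist_force: [-0.1, 0.1, -0.2]
width: 0.4
```

```bash
python3 go.py tall; 
python3 zoom.py 285 180 pics/a10.png
```

```text
pos [563.8  -8.6 178.3] width 0.4 F [-0.1   0.12 -0.19] tool delta mm to top [  0.4   0.1 -21.6] 8.4
tcp px [285.39399899 197.51112942] in crop [377.95499239 431.33347063]
```

View pics/a10.png

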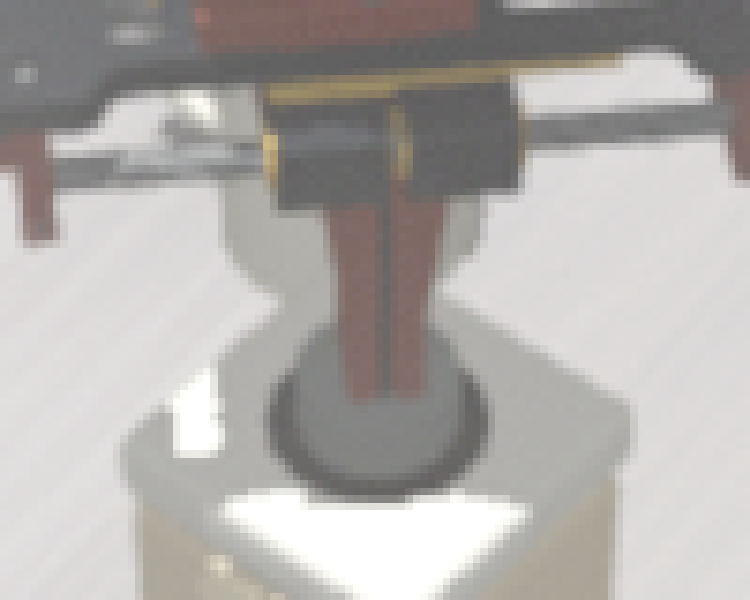

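play_rows:
  targets:
    - [[0, 0, 0.001, 0, 1], [0, 0, 0.001, 0, 1], [0, 0, 0.0, 0, 1]]

```text
time_s: 8.75
position: [564.0, -8.6, 176.5]
tcp_rot: [[0.665, -0.747, 0.0], [-0.747, -0.665, 0.0], [0.0, -0.0, -1.0]]
wrist_force: [-0.4, -0.6, 2.0]
width: 0.5
```

play_rows:
  targets:
    - [[0, 0, 0.001, 0, 1], [0, 0, 0.001, 0, 1], [0, 0, 0.0, 0, 1]]

```text
time_s: 9.05
position: [564.0, -8.6, 174.6]
tcp_rot: [[0.665, -0.747, 0.0], [-0.747, -0.665, -0.0], [0.0, -0.0, -1.0]]
wrist_force: [-1.8, -0.2, 3.7]
width: 0.7
```

```bash
python3 go.py tall; 
python3 zoom.py 285 180 pics/a11.png
```

```text
pos [564.   -8.6 174.6] width 0.7 F [-1.84 -0.18  3.7 ] tool delta mm to top [  0.3   0.3 -25.3] 9.05
tcp px [285.3083607  198.88762211] in crop [377.31270527 441.65716585]
```

View pics/a11.png

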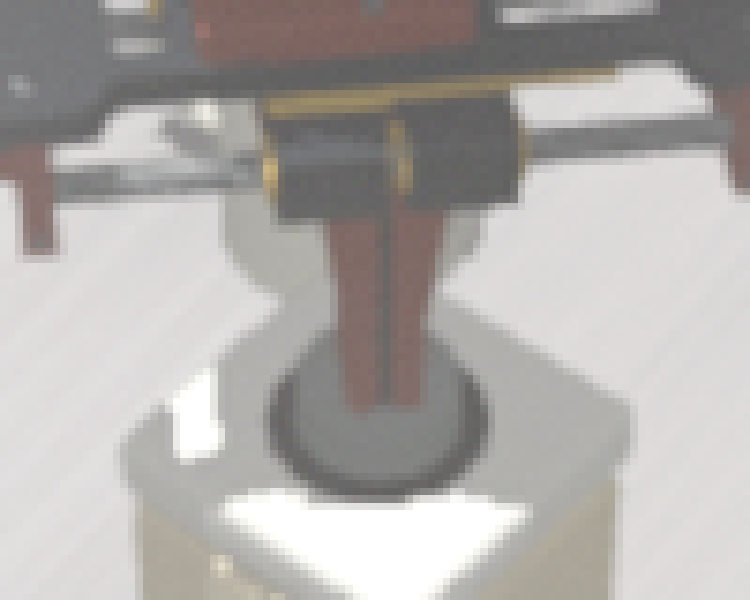

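Contact came at a reading of about 177.2, so the true fingertip is about 22.5 mm above the reported TCP. That matches the picture. The force is 3.7 N and centred, so I'll press on.

play_rows:
  targets:
    - [[0, 0, 0.001, 0, 1], [0, 0, 0.001, 0, 1], [0, 0, 0.001, 0, 1], [0, 0, 0.001, 0, 1], [0, 0, 0.001, 0, 1], [0, 0, 0.001, 0, 1], [0, 0, 0.0, 0, 1]]

```text
time_s: 9.8
position: [564.0, -8.6, 168.4]
tcp_rot: [[0.665, -0.747, 0.0], [-0.747, -0.665, 0.0], [0.0, -0.0, -1.0]]
wrist_force: [-0.4, 0.2, 2.3]
width: 0.5
```

play_rows:
  targets:
    - [[0, 0, 0.001, 0, 1], [0, 0, 0.001, 0, 1], [0, 0, 0.0, 0, 1]]

```text
time_s: 10.1
position: [564.0, -8.6, 166.4]
tcp_rot: [[0.665, -0.747, 0.0], [-0.747, -0.665, -0.0], [0.0, -0.0, -1.0]]
wrist_force: [-0.5, -0.8, 3.1]
width: 0.3
```

play_rows:
  targets:
    - [[0, 0, 0.001, 0, 1], [0, 0, 0.001, 0, 1], [0, 0, 0.0, 0, 1]]

```text
time_s: 10.4
position: [564.0, -8.6, 164.4]
tcp_rot: [[0.665, -0.747, 0.0], [-0.747, -0.665, 0.0], [0.0, -0.0, -1.0]]
wrist_force: [1.2, 1.3, 3.2]
width: 0.5
```

play_rows:
  targets:
    - [[0, 0, 0.001, 0, 1], [0, 0, 0.0, 0, 1]]

```text
time_s: 10.6
position: [564.0, -8.6, 163.5]
tcp_rot: [[0.665, -0.747, 0.0], [-0.747, -0.665, -0.0], [0.0, -0.0, -1.0]]
wrist_force: [-0.9, 0.6, 5.8]
width: 0.5
```

play_rows:
  targets:
    - [[0, 0, 0.001, 0, 1], [0, 0, 0.0, 0, 1]]

```text
time_s: 10.8
position: [564.0, -8.6, 162.8]
tcp_rot: [[0.665, -0.747, 0.0], [-0.747, -0.665, -0.0], [0.0, -0.0, -1.0]]
wrist_force: [-1.6, -0.1, 6.7]
width: 0.4
```

```bash
python3 zoom.py 285 180 pics/a12.png;python3 go.py tall
```

```text
tcp px [285.29384448 203.19682526] in crop [377.20383363 473.97618949]
pos [564.   -8.6 162.9] width 0.2 F [-0.55 -0.24  7.94] tool delta mm to top [  0.3   0.3 -37. ] 10.85
```

View pics/a12.png

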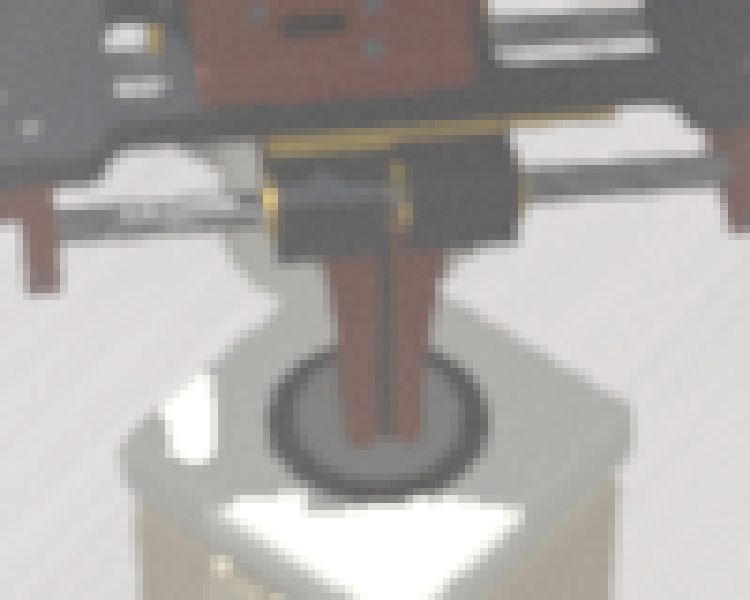

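The button is down at its stop: it travelled about 14 mm from contact and the force is rising above the 4 N plateau. I'll lift straight up, turn back 34° because joint 7 is near its range, and go over the middle canister.

play_rows:
  targets:
    - [[0, 0, -0.004, 0, 1], [0, 0, -0.016, 0, 1], [0, 0, -0.02, -8.5, 1], [0, 0, 0, -8.5, 1], [0, 0, 0, -8.5, 1], [0, 0, 0, -8.5, 1], [-0.0128, -0.0357, 0, 0, 1], [-0.0128, -0.0357, 0, 0, 1], [-0.0128, -0.0357, 0, 0, 1], [-0.0128, -0.0357, 0, 0, 1], [-0.0128, -0.0357, 0, 0, 1]]

```text
time_s: 11.95
position: [545.1, 181.2, 201.9]
tcp_rot: [[0.969, -0.247, -0.001], [-0.247, -0.969, -0.001], [-0.001, 0.001, -1.0]]
wrist_force: [0.4, 0.9, 0.4]
width: 0.4
```

play_rows:
  targets:
    - [[-0.0128, -0.0357, 0, 0, 1], [0, 0, 0, 0, 1], [0, 0, 0, 0, 1], [0, 0, 0, 0, 1]]

```text
time_s: 12.35
position: [542.4, 216.2, 201.9]
tcp_rot: [[0.969, -0.249, -0.001], [-0.249, -0.969, -0.001], [-0.001, 0.002, -1.0]]
wrist_force: [0.5, -0.3, -0.2]
width: 0.2
```

```bash
python3 go.py middle; python3 zoom.py 215 295 pics/b1.png;python3 - <<'E'
from plant import *
import cv2
print(observe()["qpos"])
for n in("side","top"): cv2.imwrite(f"pics/b1{n}.png",read_camera(n)["img"][:,:,::-1])
E
```

```text
pos [542.4 216.2 201.9] width 0.2 F [ 0.55 -0.31 -0.19] tool delta mm to top [-0.3 -1.9 43.2] 12.35
tcp px [212.72598273 283.20644006] in crop [357.94487044 211.54830047]
[ -10.20125414   20.33375615  -22.35688241  100.50309327    8.74703323
   60.93256702 -140.01115672]
```

View pics/b1.png

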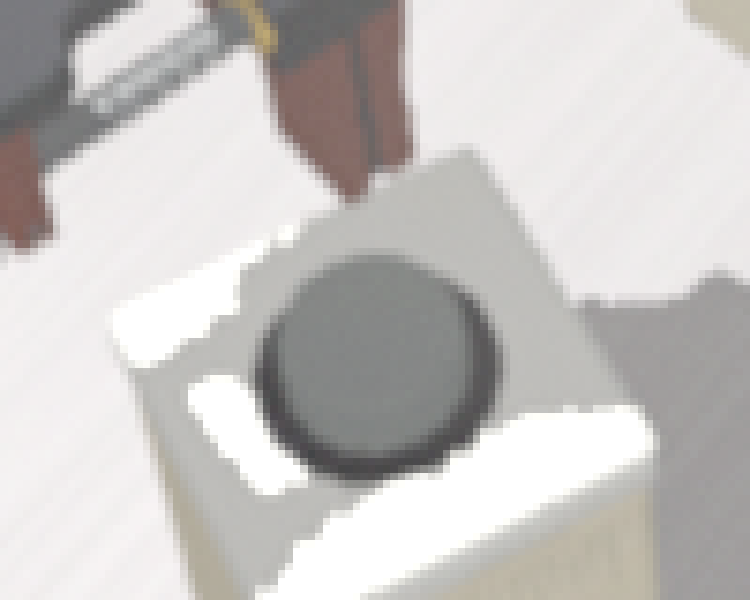

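View pics/b1side.png

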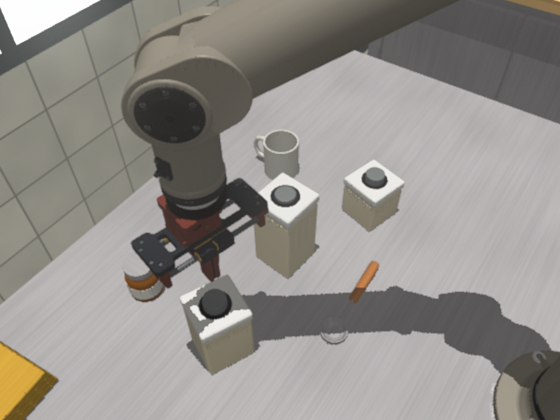

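The tall button is now low in its lid and the canisters haven't moved. The fingertip sits above and behind the middle button, as expected at this height. I'll correct 2 mm sideways and descend to about 4 mm above it.

play_rows:
  targets:
    - [[-0.0003, -0.0019, 0.02, 0, 1], [0, 0, 0.02, 0, 1], [0, 0, 0.012, 0, 1], [0, 0, 0.006, 0, 1], [0, 0, 0.003, 0, 1], [0, 0, 0, 0, 1], [0, 0, 0, 0, 1]]

```text
time_s: 13.2
position: [543.1, 220.0, 142.2]
tcp_rot: [[0.969, -0.247, 0.001], [-0.247, -0.969, 0.0], [0.001, -0.001, -1.0]]
wrist_force: [-0.4, -0.1, -0.1]
width: 0.5
```

```bash
python3 go.py middle; python3 zoom.py 215 295 pics/b2.png
```

```text
pos [543.1 220.  142.2] width 0.5 F [-0.41 -0.08 -0.14] tool delta mm to top [  0.    2.  -16.5] 13.2
tcp px [214.66796736 305.43413472] in crop [372.50975518 378.25601037]
```

View pics/b2.png

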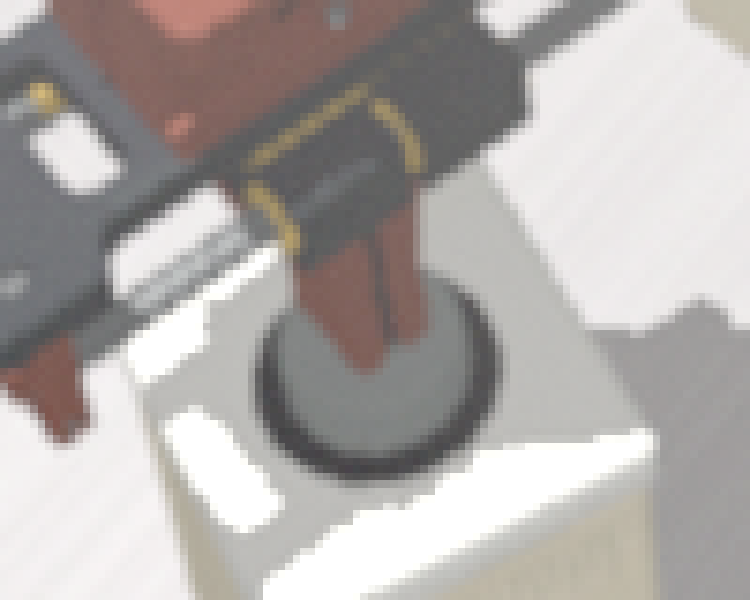

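play_rows:
  targets:
    - [[0, 0.0015, 0.003, 0, 1], [0, 0, 0.002, 0, 1], [0, 0, 0.001, 0, 1], [0, 0, 0.001, 0, 1], [0, 0, 0.001, 0, 1], [0, 0, 0.0, 0, 1]]

```text
time_s: 13.85
position: [542.2, 218.2, 133.6]
tcp_rot: [[0.969, -0.247, -0.0], [-0.247, -0.969, -0.0], [0.0, 0.0, -1.0]]
wrist_force: [-1.3, -1.9, 3.2]
width: 0.7
```

play_rows:
  targets:
    - [[0, 0, 0.001, 0, 1], [0, 0, 0.001, 0, 1], [0, 0, 0.0, 0, 1]]

```text
time_s: 14.15
position: [542.2, 218.2, 131.4]
tcp_rot: [[0.969, -0.247, -0.0], [-0.247, -0.969, -0.0], [0.0, 0.0, -1.0]]
wrist_force: [-1.4, -0.4, 3.2]
width: 0.7
```

Contact at about 135, with the force on the roughly 4 N plateau. I'll carry on down towards about 121.

play_rows:
  targets:
    - [[0, 0, 0.001, 0, 1], [0, 0, 0.001, 0, 1], [0, 0, 0.001, 0, 1], [0, 0, 0.001, 0, 1], [0, 0, 0.001, 0, 1], [0, 0, 0.001, 0, 1], [0, 0, 0.0, 0, 1]]

```text
time_s: 14.85
position: [542.2, 218.3, 125.3]
tcp_rot: [[0.969, -0.247, -0.0], [-0.247, -0.969, -0.0], [-0.0, 0.0, -1.0]]
wrist_force: [-1.4, -2.5, 2.9]
width: 0.6
```

play_rows:
  targets:
    - [[0, 0, 0.001, 0, 1], [0, 0, 0.001, 0, 1], [0, 0, 0.0, 0, 1]]

```text
time_s: 15.15
position: [542.2, 218.3, 123.5]
tcp_rot: [[0.969, -0.247, 0.0], [-0.247, -0.969, -0.0], [0.0, 0.0, -1.0]]
wrist_force: [-1.8, -3.2, 4.5]
width: 0.5
```

play_rows:
  targets:
    - [[0, 0, 0.001, 0, 1], [0, 0, 0.0, 0, 1]]

```text
time_s: 15.35
position: [542.3, 218.3, 122.8]
tcp_rot: [[0.969, -0.247, 0.0], [-0.247, -0.969, -0.0], [0.0, 0.0, -1.0]]
wrist_force: [-2.2, -3.0, 7.9]
width: 0.4
```

play_rows:
  targets:
    - [[0, 0, 0.001, 0, 1], [0, 0, 0.0, 0, 1]]

```text
time_s: 15.55
position: [542.3, 218.4, 122.1]
tcp_rot: [[0.969, -0.247, 0.0], [-0.247, -0.969, -0.0], [0.0, -0.0, -1.0]]
wrist_force: [-3.4, -3.4, 8.7]
width: 0.3
```

The stop is reached (force up to 8.7 N after 4 N). I'll lift high and cross to the low canister.

play_rows:
  targets:
    - [[0, 0, -0.003, 0, 1], [0, 0, -0.03, 0, 1], [0, 0, -0.04, 0, 1], [0, 0, -0.04, 0, 1], [0, 0, 0, 0, 1], [0, 0, 0, 0, 1]]

```text
time_s: 16.15
position: [542.7, 219.2, 235.0]
tcp_rot: [[0.969, -0.247, 0.002], [-0.247, -0.969, 0.001], [0.002, -0.002, -1.0]]
wrist_force: [-0.7, -0.6, -0.1]
width: 0.3
```

play_rows:
  targets:
    - [[0.0042, 0.039, 0, 0, 1], [0.0042, 0.039, 0, 0, 1], [0.0042, 0.039, 0, 0, 1], [0.0042, 0.039, 0, 0, 1], [0.0042, 0.039, 0, 0, 1], [0.0042, 0.039, 0, 0, 1], [0.0042, 0.039, 0, 0, 1], [0.0042, 0.039, 0, 0, 1], [0.0042, 0.039, 0, 0, 1], [0.0042, 0.039, 0, 0, 1], [0.0042, 0.039, 0, 0, 1], [0, 0, 0, 0, 1]]

```text
time_s: 17.35
position: [478.4, -214.5, 232.4]
tcp_rot: [[0.967, -0.255, -0.003], [-0.255, -0.967, -0.001], [-0.003, 0.002, -1.0]]
wrist_force: [-0.2, 0.6, -1.0]
width: 0.6
```

play_rows:
  targets:
    - [[0, 0, 0, 0, 1], [0, 0, 0, 0, 1]]

```text
time_s: 17.55
position: [480.9, -207.2, 233.4]
tcp_rot: [[0.969, -0.245, -0.001], [-0.245, -0.969, 0.001], [-0.002, -0.001, -1.0]]
wrist_force: [-0.2, -0.1, 0.3]
width: 0.6
```

```bash
python3 go.py low; python3 - <<'E'
from plant import *
import cv2
print(observe()["qpos"])
for n in("side",): cv2.imwrite(f"pics/c1{n}.png",read_camera(n)["img"][:,:,::-1])
E
```

```text
pos [ 480.9 -207.2  233.4] width 0.6 F [-0.22 -0.14  0.25] tool delta mm to top [  1.2   2.4 114.3] 17.55
[ 24.21353143  11.66072578  -8.89643954 106.85001813   1.98444348
  61.73276394 -89.64923396]
```

View pics/c1side.png

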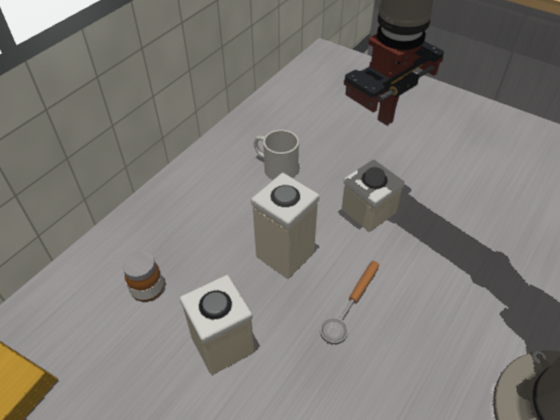

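Tall and middle buttons are flush-low and the canisters are in place. Now I'll descend to just above the low button; contact is expected at a reading of about 96.

play_rows:
  targets:
    - [[0.0006, 0.0012, 0.036, 0, 1], [0.0006, 0.0012, 0.036, 0, 1], [0, 0, 0.03, 0, 1], [0, 0, 0.015, 0, 1], [0, 0, 0.008, 0, 1], [0, 0, 0.003, 0, 1], [0, 0, 0, 0, 1], [0, 0, 0, 0, 1]]

```text
time_s: 18.4
position: [482.4, -211.4, 107.4]
tcp_rot: [[0.969, -0.247, 0.002], [-0.247, -0.969, -0.001], [0.002, 0.0, -1.0]]
wrist_force: [-0.2, 0.1, 0.3]
width: 0.5
```

```bash
python3 go.py low; python3 zoom.py 375 170 pics/c2.png
```

```text
pos [ 482.4 -211.4  107.4] width 0.5 F [-0.21  0.06  0.29] tool delta mm to top [ -1.5  -1.4 -11.7] 18.4
tcp px [374.80236582 177.1321196 ] in crop [373.51774367 353.49089699]
```

View pics/c2.png

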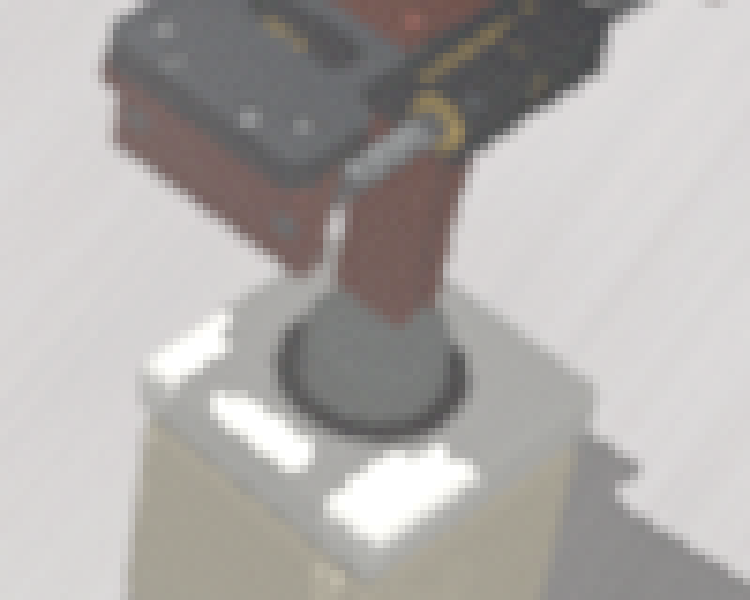

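The fingertip is centred just above the low button's disc. Closing in.

play_rows:
  targets:
    - [[-0.001, -0.001, 0.004, 0, 1], [0, 0, 0.002, 0, 1], [0, 0, 0.001, 0, 1], [0, 0, 0, 0, 1], [0, 0, 0.0, 0, 1]]

```text
time_s: 18.95
position: [480.8, -210.2, 99.5]
tcp_rot: [[0.969, -0.247, -0.0], [-0.247, -0.969, 0.0], [-0.0, -0.0, -1.0]]
wrist_force: [-1.0, -0.1, 0.0]
width: 0.2
```

play_rows:
  targets:
    - [[0, 0, 0.001, 0, 1], [0, 0, 0.001, 0, 1], [0, 0, 0.001, 0, 1], [0, 0, 0.0, 0, 1]]

```text
time_s: 19.35
position: [480.7, -210.1, 96.3]
tcp_rot: [[0.969, -0.247, -0.0], [-0.247, -0.969, 0.0], [-0.0, 0.0, -1.0]]
wrist_force: [0.6, 0.5, 0.6]
width: 0.5
```

play_rows:
  targets:
    - [[0, 0, 0.001, 0, 1], [0, 0, 0.001, 0, 1], [0, 0, 0.001, 0, 1], [0, 0, 0.0, 0, 1]]

```text
time_s: 19.75
position: [481.0, -210.2, 93.6]
tcp_rot: [[0.969, -0.247, 0.0], [-0.247, -0.969, -0.0], [0.0, 0.0, -1.0]]
wrist_force: [-1.1, 0.0, 3.3]
width: 0.4
```

Contact at about 95.5, so the stop should come near 82.

play_rows:
  targets:
    - [[0, 0, 0.001, 0, 1], [0, 0, 0.001, 0, 1], [0, 0, 0.001, 0, 1], [0, 0, 0.001, 0, 1], [0, 0, 0.001, 0, 1], [0, 0, 0.001, 0, 1], [0, 0, 0.001, 0, 1], [0, 0, 0.001, 0, 1], [0, 0, 0.0, 0, 1]]

```text
time_s: 20.65
position: [480.9, -210.2, 85.4]
tcp_rot: [[0.969, -0.247, 0.0], [-0.247, -0.969, -0.0], [0.0, -0.0, -1.0]]
wrist_force: [-0.1, 0.7, 3.0]
width: 0.6
```

play_rows:
  targets:
    - [[0, 0, 0.001, 0, 1], [0, 0, 0.001, 0, 1], [0, 0, 0.0, 0, 1]]

```text
time_s: 20.95
position: [480.9, -210.2, 83.5]
tcp_rot: [[0.969, -0.247, 0.0], [-0.247, -0.969, -0.0], [0.0, 0.0, -1.0]]
wrist_force: [0.4, -0.2, 5.7]
width: 0.4
```

play_rows:
  targets:
    - [[0, 0, 0.001, 0, 1], [0, 0, 0.0, 0, 1]]

```text
time_s: 21.15
position: [481.0, -210.2, 82.7]
tcp_rot: [[0.969, -0.247, 0.0], [-0.247, -0.969, -0.0], [0.0, 0.0, -1.0]]
wrist_force: [-1.0, 1.0, 6.9]
width: 0.9
```

play_rows:
  targets:
    - [[0, 0, 0.001, 0, 1], [0, 0, 0.0, 0, 1]]

```text
time_s: 21.35
position: [481.0, -210.2, 81.9]
tcp_rot: [[0.969, -0.247, 0.0], [-0.247, -0.969, -0.0], [0.0, 0.0, -1.0]]
wrist_force: [-2.0, 0.4, 9.7]
width: 0.3
```

At the stop. I'll lift off, move clear and check in both cameras.

play_rows:
  targets:
    - [[0, 0, -0.003, 0, 1], [0, 0, -0.03, 0, 1], [0, 0, -0.04, 0, 1], [0, 0, -0.04, 0, 1], [0, 0, -0.03, 0, 1], [0, 0.04, 0, 0, 1], [0, 0.04, 0, 0, 1], [0, 0.04, 0, 0, 1], [0, 0.04, 0, 0, 1], [0, 0.04, 0, 0, 1], [0, 0.04, 0, 0, 1], [0, 0, 0, 0, 1]]

```text
time_s: 22.55
position: [417.4, -448.6, 223.5]
tcp_rot: [[0.967, -0.255, -0.003], [-0.255, -0.967, -0.002], [-0.002, 0.003, -1.0]]
wrist_force: [-0.7, -0.4, 0.3]
width: 0.8
```

play_rows:
  targets:
    - [[0, 0.04, 0, 0, 1], [0, 0.03, 0, 0, 1], [0, 0, 0, 0, 1], [0, 0, 0, 0, 1], [0, 0, 0, 0, 1]]

```text
time_s: 23.05
position: [405.2, -508.8, 224.0]
tcp_rot: [[0.969, -0.245, 0.0], [-0.245, -0.969, 0.001], [-0.0, -0.001, -1.0]]
wrist_force: [-0.3, 0.4, -0.1]
width: 0.5
```

```bash
python3 - <<'E'
from plant import *
from det import *
d0=pickle.load(open("c0.pkl","rb"))
d={n:read_camera(n) for n in("side","top")}
cv2.imwrite("pics/e.png",np.hstack([d["side"]["img"][100:400,90:450],d["top"]["img"][80:380,80:440]])[:,:,::-1])
for i,n in enumerate(["tall","middle","low"]):
    ps=[]
    X0=np.array([[564,-9,188],[542.9,218.1,148],[481.4,-210.1,108]][i])
    for k in("side","top"):
        e,s,ce=disc(d[k],k,proj(d0[k],X0)); ps.append(ce); print(n,k,s.tolist())
    print(n,*tri([d["side"],d["top"]],ps))
for k,t in(("top",112),("side",170)):
    for dd in(d0,d):
        g=cv2.cvtColor(dd[k]["img"],cv2.COLOR_RGB2GRAY)
        print(k,[cv2.approxPolyDP(cv2.convexHull(c),6,True)[:,0].tolist() for c in cv2.findContours(cv2.inRange(g,t,255),0,1)[0] if cv2.contourArea(c)>800])
o=observe();print(o["time_s"],o["position"],o["wrist_force"])
E
```

```text
tall side [275, 185, 21, 17, 277]
tall top [267, 192, 20, 20, 321]
tall [563.9269158   -9.07746527 189.01136808] [1.14, 1.14]
middle side [203, 293, 24, 21, 387]
middle top [145, 208, 19, 20, 295]
middle [543.26189064 218.16744822 147.68780129] [0.94, 0.94]
low side [366, 170, 18, 14, 206]
low top [369, 240, 19, 18, 268]
low [ 481.20509471 -209.69099079  110.5724603 ] [1.2, 1.2]
top [[[361, 224], [401, 234], [393, 274], [352, 263]], [[145, 190], [184, 207], [165, 247], [125, 229]], [[256, 178], [300, 182], [297, 227], [251, 223]]]
top [[[361, 224], [401, 234], [393, 274], [352, 264]], [[145, 190], [184, 207], [165, 247], [125, 229]], [[255, 178], [300, 182], [297, 227], [251, 223]]]
side [[[227, 275], [250, 314], [202, 338], [181, 296]], [[281, 174], [317, 194], [289, 221], [252, 199]], [[373, 160], [403, 181], [375, 201], [345, 178]], [[98, 0], [18, 43], [0, 6]]]
side [[[227, 275], [250, 314], [202, 338], [181, 296]], [[281, 174], [317, 194], [289, 221], [252, 199]], [[373, 160], [403, 181], [375, 201], [345, 178]], [[98, 0], [18, 43], [0, 6]]]
23.15 [ 405.26618047 -508.91748346  224.38546729] [ 0.55956027 -0.77387144 -0.8140289 ]
```

View pics/e.png

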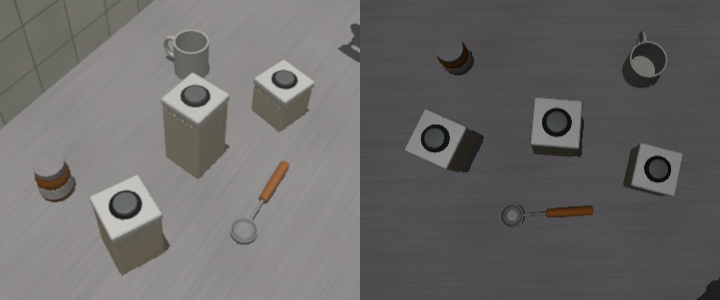

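Lid outlines are unchanged to a pixel. The tall and middle buttons dropped 11 mm, but the low one measures only 8.5 mm, though the force said it was at its stop. I'll check its segmentation.

```bash
python3 - <<'E'
from plant import *
from det import *
d={n:read_camera(n) for n in("side","top")}
P={"side":[(286,193),(215,303),(375,178)],"top":[(277,202),(154,218),(377,249)]}
rows=[]
for n in P:
    g=cv2.cvtColor(d[n]["img"],cv2.COLOR_RGB2GRAY)
    rows.append(np.hstack([cv2.resize(cv2.convertScaleAbs(g[y-25:y+25,x-25:x+25],alpha=1.5),(260,260),interpolation=cv2.INTER_NEAREST) for x,y in P[n]]))
cv2.imwrite("pics/z2.png",np.vstack(rows))
for rt,rs in(((45,95),(80,130)),((55,95),(90,130)),((50,95),(95,130))):
    ps=[disc(d["side"],"side",(375,177),rs)[2],disc(d["top"],"top",(378,249),rt)[2]]
    print(np.round(ps,1).tolist(),tri([d["side"],d["top"]],ps)[0].round(1))
print(proj(d["side"],[481.4,-210,108]),proj(d["top"],[481.4,-210,108]),proj(d["side"],[481.4,-210,111]))
E
```

```text
[[374.5, 176.8], [377.8, 248.4]] [ 481.4 -209.7  110.4]
[[374.3, 176.9], [377.7, 248.7]] [ 481.1 -209.2  110.7]
[[374.4, 177.0], [377.9, 248.6]] [ 481.3 -209.9  109.7]
[374.90928554 177.54535384] [377.42207777 248.02604003] [375.10023127 176.51108285]
```

View pics/z2.png

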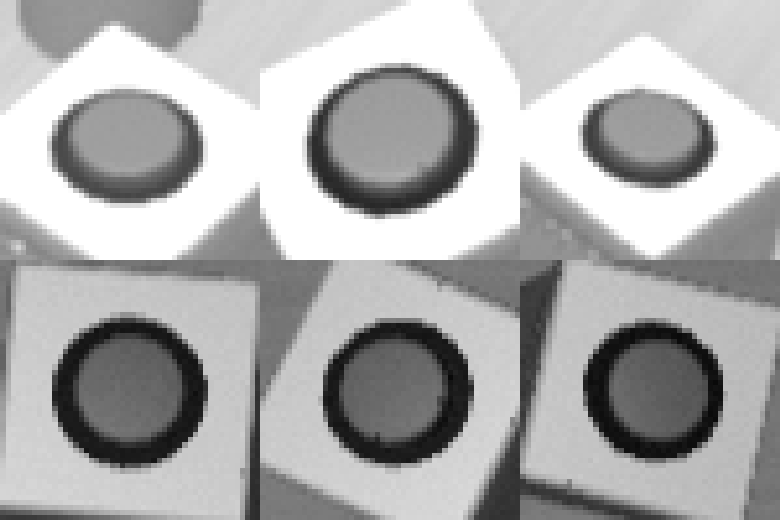

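By fingertip height, corrected for cap squeeze, the low button's top ended at 81.9 + 22.8 + 3.2 ≈ 108 mm, which is the stop. It also looks the same as the other two in both views. The camera's 110 mm is within its pixel noise, so I'm handing in.

```bash
python3 -c "
from plant import *
print(close_job()); print(observe()['time_s'])"
```

```text
the job is handed in; nothing more can be done
None
the job is handed in; nothing more can be done
```

I pressed the three buttons in order (tall, middle, low) with the shut fingertips. On each one the force left its 3–4 N plateau and rose to 8–10 N at the end stop. I then moved the arm clear and handed the job in at about 23 s; no verdict was given.

**Last checks:**
- **Canisters, mug, jar and spoon:** the lid outlines are unchanged to within 1 pixel in both views. The mug, jar and spoon look untouched; I only judged them by eye. The arm touched nothing at the end.
- **Tall and middle buttons:** the cameras measured both tops about 11 mm lower than before, at 189 and 148 mm.
- **Low button:** the camera readings disagree with the force. The final picture gave 109.7–110.7 mm, so it dropped about 8.5–9.5 mm, to 9.3–10.3 mm of travel against the 9 mm limit. The force rise and final finger height put its top at about 108 mm, the full stop, and it looks like the other two buttons. I took the force reading as the better one.

**TCP offset:** the shut fingertips are about 23 mm short of the reported TCP, so contact came lower than the readings suggested. I found this by pictures and careful contact on the tall button, and used it for the other two.

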